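# Point the heart arm of the ornament display wheel at the gift box

## Robot

A 7-joint arm with a two-finger parallel gripper is mounted at the origin on the work surface. World frame = base frame: x ahead of the robot, y to its left, z up, the work surface at z = 0. Lengths are in mm, angles in rad, forces in N, time in s.
With the tool pointing down it reaches from about 350 to 900 mm from the base axis. Payload 19.9 kg.
Tool frame: the origin (TCP) lies midway between the tips of the shut fingers; the grasp point (between the pads) lies 19 mm behind it; z points along the fingers, y is the direction in which the jaws open and shut (so a half turn about z gives the same grasp; the last joint's range is limited). The gripper opens to 85 mm and grips with 20 to 120 N. Pads are 22 mm wide; open, the fingers measure 114 mm over their backs; the gripper's body (76 mm by 85 mm) begins 54 mm behind the grasp point. The pads swing forward as they close: fully open they stand 13 mm farther back than shut.
Start: joints at [1.105, 0.417, -0.01, 1.614, 0.005, 1.111, -0.053], TCP at [257.579, -569.433, 231.26] pointing down, gripper open.
Joint ranges: [-2.81, 2.81], [-0.39, 2.02], [-1.27, 1.25], [0.06, 2.57], [-1.19, 4.33], [0.19, 2], [-2.82, 2.82]. Speed limits (rad/s): [1.89, 1.89, 2.39, 2.39, 3.01, 3.01, 3.01].

## Interface

Orientations are given as a 3x3 rotation matrix whose columns are the frame's x, y, z axes.
In Python, from rig import sense, snapshot, get_calibration, close_job gives the robot as it stands.
- The arm moves only by the tool jog_arm, never from a script. Its argument "deltas" is a list of rows, each a list of 2 entries, a list of its own where there are three numbers: the shift along the tool's x, y, z in m, then the turn about the tool's z in degrees. In form: [[[dx, dy, dz], twist], ...]. A call has 1 to 12 rows; each row is the pose to reach, as a shift and turn from the pose commanded when the call began, along the tool's axes at that moment; what a row does not reach only later rows make up. A row lasts 1/12 s, in which the tool goes at most 41.7 mm and 7.16 degrees, less where a joint would pass 70% of its speed; a pose out of reach is approached as far as the arm can. A call with a gripper value outside its range is refused whole. "claw" is the finger opening in m, from 0 to 0.0854, set as the call begins (left out, the last holds). The fingers move at their own pace and stop on an object; "grip_force" is the grip in N (left out, the last holds). Time passes only in rows, so rows that repeat a pose let the fingers close. It gives the time, the measured TCP pose, the force and the opening at its end, in the units of the state.
- sense(): the state, without advancing time (a new reading comes with each control period).
- snapshot(name): name is "scene" or "top"; returns the picture (400x640x3 uint8, red, green, blue); there is no depth.
- get_calibration(name): a dict with "fx", "fy", "cx", "cy" (pixels), "dist_coeffs" ([k1, k2, p1, p2, k3] as OpenCV has them; the pictures are not rectified), "extrinsics" (4x4, takes a point from camera to world coordinates). Camera axes: x right, y up, looking along -z (the intrinsics and any distortion apply to the point x, -y, -z); pixel columns grow to the right and rows downward; lengths in mm; the calibration is good to about 2 mm. A picture is of the moment at which its call begins. get_calibration takes no time and is no camera call.
- close_job(): hands the job in, once; it reports no verdict.
The state is a dict: "time": time; "joints": joint angles; "joint_vel": joint speeds; "tau": joint torques, N m; "tcp_pos": TCP position; "eef_rot": TCP orientation; "force": force on the tool from outside, world axes, zero at the start; "wrist_torque": the same for the moment, N m; "grip_width": finger opening in mm.
Only numpy, scipy, OpenCV 4.12 (cv2) and the standard library are available. Lean on these libraries where they do the work, as an engineer would, in place of code of your own. Each camera call takes 0.05 s, during which the arm holds its last target. There are 200 camera calls.

## Task

On the shop counter, turn the three-armed ornament display wheel by pushing gently on one of its brass arms with a fingertip, until the arm that carries the red heart points straight at the middle of the empty red-lined gift box, then move the hand clear. Do not lift the wheel or touch the ornaments lying in its trays, and leave the gift box and the other things on the counter where they stand.

Things in the scene. Friction and masses are not known exactly. Their poses are not given: they have to be found in the camera images.
- wheel: Display wheel of three level brass arms 120 degrees apart on a vertical spindle; turns either way over a full turn, against light friction (about 1 N at 125 mm from the spindle), and stays where left. It only rests on the spindle and comes off if lifted. Origin on the spindle, 38 mm above the counter; its x axis points along the heart's arm, z up.
- hub (a point): Point on the spindle at the height of the arms' axis, 50 mm above the counter; stays put as the wheel turns. The wooden hub is 48 mm across with a brass ball on top, highest point 80 mm above the counter. Below is a round wooden foot fixed to the counter, 120 mm across, 18 mm tall.
- heart_arm_end (a point): Centre of the 20 mm ball at the outer end of the red heart's arm, 150 mm from the spindle, 50 mm above the counter. Each arm is a round bar 14 mm thick, bare from 90 to 150 mm from the spindle, with 43 mm free below it.
- heart_tray (a point): Middle of the tray on the heart's arm, 64 mm from the spindle, 72 mm above the counter. Each arm has such a black open tray, 52 x 52 mm, from 38 to 90 mm from the spindle, floor 58 mm and rim 73 mm above the counter.
- heart_mid (a point): Centre of the red heart ornament with gold dots, about 38 x 38 mm and 22 mm high, lying loose in its tray; its top is about 80 mm above the counter.
- snowman_mid (a point): Middle of the small white snowman ornament, 31 mm across, 29 mm tall, loose in the tray 120 degrees anticlockwise (from above) of the heart's.
- bauble_mid (a point): Middle of the small green bauble ornament, 34 mm across, 28 mm tall, loose in the tray 120 degrees clockwise (from above) of the heart's.
- giftbox: Empty open black gift box with a red floor, 100 x 100 mm, 40 mm tall, standing loose on the counter beside the wheel at one of four places around it. Origin at the centre of its underside: the point to aim at.
- closedbox: Bystander: closed black box with a lid, 85 x 115 mm, 47 mm tall, loose. Origin at the centre of its underside.
- bell: Bystander: brass bell, 60 mm across, 62 mm tall, standing loose. Origin at the centre of its underside.
- figurine: Bystander: small wooden figurine in blue with a red hat, 44 mm across its foot, 78 mm tall, loose. Origin at the centre of its underside.
Not all that is in view belongs to the job. Leave any turquoise look-alike of the giftbox alone.

How it is judged:
By the outcome, as a careful person would: the job done as asked, in the order asked, and still so for the second after the job is handed in, with the robot touching nothing.
It also fails if it takes over 42 s, if anything falls off the work surface, if the arm or the gripper's body presses on something with over 40 N, if the wrist force passes 120 N, or if a joint passes its speed limit or range.

## Working session

There is one attempt and no reset: what is moved stays moved. The work goes in short steps, Python scripts to look and compute and a tool call to move; the robot and the scene stay as the last step left them, time stands still between calls to the robot, and variables do not carry over. Pictures are saved under pics/ and viewed, about 8 in all and at most 12, crops included, and the job is handed in when it is done.

Besides the shell and the picture viewer there is one more tool, called after "Emit:" by a JSON object that holds its "name" and its "arguments". jog_arm: Moves the arm, as the interface text tells. Its arguments: {"type":"object","properties":{"deltas":{"type":"array","items":{"type":"array"}},"claw":{"type":"number"},"grip_force":{"type":"number"}},"required":["deltas"]}

```bash
mkdir -p pics; cat > h.py <<'E'
import numpy as np, cv2
from rig import sense, snapshot, get_calibration, close_job
def pix2w(n,uv,z):
    c=get_calibration(n);K=np.array([[c['fx'],0,c['cx']],[0,c['fy'],c['cy']],[0,0,1]])
    p=cv2.undistortPoints(np.array(uv,float).reshape(-1,1,2),K,np.array(c['dist_coeffs'],float)).reshape(-1,2)
    T=np.array(c['extrinsics']);d=np.c_[p[:,0],-p[:,1],-np.ones(len(p))]@T[:3,:3].T
    o=T[:3,3];return o+d*((np.broadcast_to(z,len(p))-o[2])/d[:,2])[:,None]
def save(n,f):
    im=snapshot(n);cv2.imwrite('pics/'+f,im[:,:,::-1]);return im
E
python3 - <<'E'
from h import *
save('top','t1.png');save('scene','s1.png');s=sense();print(s['tcp_pos'],s['eef_rot'],s['time'])
for n in('top','scene'):print(np.array(get_calibration(n)['extrinsics']).round(2).tolist())
E
```

```text
[ 257.4116304  -569.18619945  230.70577708] [[ 9.11137152e-01  4.12102859e-01 -5.69305234e-04]
 [ 4.12103237e-01 -9.11136623e-01  9.88078040e-04]
 [-1.11525063e-04 -1.13488714e-03 -9.99999350e-01]] 0.1
[[0.02, 0.98, -0.19, 316.91], [-1.0, 0.03, 0.01, -74.87], [0.01, 0.19, 0.98, 1166.15], [0.0, 0.0, 0.0, 1.0]]
[[0.36, -0.81, 0.46, 1071.06], [0.93, 0.31, -0.19, -280.83], [0.01, 0.5, 0.87, 991.6], [0.0, 0.0, 0.0, 1.0]]
```

View pics/t1.png

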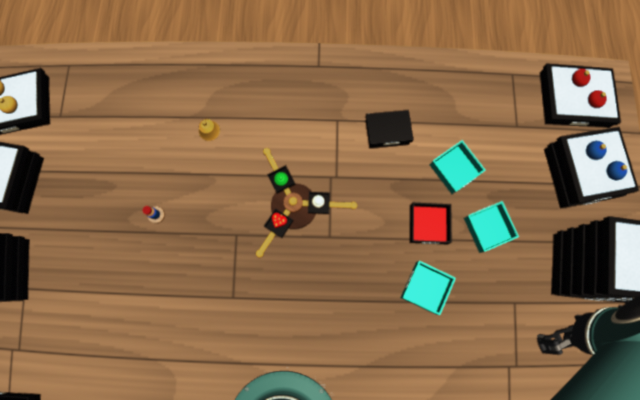

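View pics/s1.png

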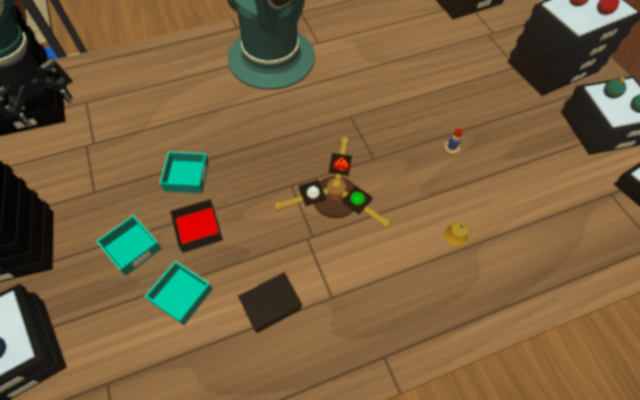

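The top view shows the heart arm end at about (260,254), the snowman's at (353,205), the bauble's at (267,152) and the red box at (430,223). The scene view has the same ends at (344,140), (279,205) and (386,223), with the box at (197,227).

```bash
python3 - <<'E'
from h import *
for n,f,ends,bx in(('top','t1.png',[(260,254),(353,205),(267,152)],(400,195,462,252)),('scene','s1.png',[(344,141),(279,205),(385,223)],(165,195,230,255))):
    im=cv2.imread('pics/'+f).astype(int);b,g,r=im[...,0],im[...,1],im[...,2]
    E=pix2w(n,ends,50);c=E.mean(0);print(n,'ends',E.round(0).tolist(),'hub',c.round(1),np.linalg.norm(E-c,axis=1).round(0),np.degrees(np.arctan2(*(E-c)[:,1::-1].T)).round(1))
    x0,y0,x1,y1=bx;m=np.zeros(r.shape,bool);m[y0:y1,x0:x1]=((r>150)&(g<60))[y0:y1,x0:x1]
    v,u=np.nonzero(m);red=pix2w(n,[(u.mean(),v.mean())],4)[0]
    d=np.zeros(r.shape,np.uint8);d[y0:y1,x0:x1]=((im.max(2)<60)|((r>150)&(g<60)))[y0:y1,x0:x1]
    rect=cv2.minAreaRect(np.argwhere(d)[:,::-1].astype(np.float32));P=pix2w(n,cv2.boxPoints(rect),40)
    for q in(red,P.mean(0)):print(q.round(1),'bearing',np.degrees(np.arctan2(q[1]-c[1],q[0]-c[0])).round(1))
    print(P.round(0).tolist())
cv2.imwrite('pics/c1.png',cv2.resize(cv2.imread('pics/t1.png')[130:270,230:470],None,fx=3.3,fy=3.3,interpolation=cv2.INTER_CUBIC))
E
```

```text
top ends [[416.0, 66.0, 50.0], [544.0, -160.0, 50.0], [676.0, 61.0, 50.0]] hub [545.5 -11.1  50. ] [150. 149. 149.] [149.3 -90.6  28.8]
[ 509.4 -362.4    4. ] bearing -95.9
[ 505.4 -356.4   40. ] bearing -96.6
[[453.0, -303.0, 40.0], [555.0, -305.0, 40.0], [558.0, -410.0, 40.0], [456.0, -407.0, 40.0]]
scene ends [[419.0, 67.0, 50.0], [542.0, -157.0, 50.0], [679.0, 62.0, 50.0]] hub [546.9  -9.3  50. ] [149. 148. 150.] [149.1 -91.7  28.4]
[ 498.5 -360.1    4. ] bearing -97.8
[ 518.1 -359.9   40. ] bearing -94.7
[[459.0, -410.0, 40.0], [462.0, -310.0, 40.0], [578.0, -312.0, 40.0], [574.0, -407.0, 40.0]]
```

View pics/c1.png

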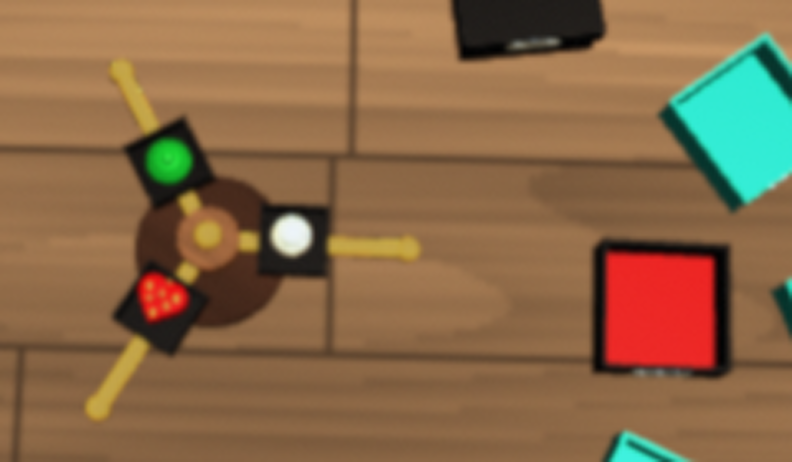

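```bash
cat >> h.py <<'E'
def proj(n,P):
    c=get_calibration(n);K=np.array([[c['fx'],0,c['cx']],[0,c['fy'],c['cy']],[0,0,1]])
    T=np.array(c['extrinsics']);q=(np.asarray(P,float)-T[:3,3])@T[:3,:3];q=q*[1,-1,-1]
    return cv2.projectPoints(q.reshape(-1,1,3),np.zeros(3),np.zeros(3),K,np.array(c['dist_coeffs'],float))[0].reshape(-1,2)
def u(a):a=np.radians(a);return np.array([np.cos(a),np.sin(a)])
def rows(wps):
    """wps: list of (xyz mm, tool-x bearing deg, nrows) in world -> rows in tool axes from the present pose"""
    s=sense();R=s['eef_rot'];R=np.array(R);p0=np.array(s['tcp_pos']);b0=np.degrees(np.arctan2(R[1,0],R[0,0]));print('bearing',b0.round(2),'t',s['time'])
    x=u(b0);Rn=np.array([[x[0],x[1],0],[x[1],-x[0],0],[0,0,-1]]).T
    p,b=p0,b0;out=[]
    for q,bb,n in wps:
        q=np.array(q,float)
        for k in range(1,n+1):
            d=(p+(q-p)*k/n-p0)@Rn/1000;out.append([[round(float(v),4) for v in d],round(float(-((b+(bb-b)*k/n)-b0)),1)])
        p,b=q,bb
    print(str(out).replace(' ',''))
E
python3 - <<'E'
from h import *
from scipy.optimize import minimize
M={}
for n,f,bx in(('top','t1.png',(400,195,462,252)),('scene','s1.png',(165,195,230,255))):
    im=cv2.imread('pics/'+f).astype(int);b,g,r=im[...,0],im[...,1],im[...,2];x0,y0,x1,y1=bx
    d=np.zeros(r.shape,np.uint8);d[y0:y1,x0:x1]=((im.max(2)<75)|((r>110)&(g<60)))[y0:y1,x0:x1];M[n]=d
def cost(p,ns):
    t=0
    for n in ns:
        P=[[*(p[:2]+u(p[2])*a+u(p[2]+90)*b),z] for a in(-50,50) for b in(-50,50) for z in(0,40)]
        h=cv2.convexHull((proj(n,P)*8*4).astype(np.int32).reshape(-1,1,2))
        m=np.zeros((1600,2560),np.uint8);cv2.fillConvexPoly(m,((h/8).astype(np.int32)));big=cv2.resize(M[n],(2560,1600),interpolation=cv2.INTER_NEAREST)
        m[:]=0;cv2.fillConvexPoly(m,(h/8).astype(np.int32),1);t+=np.count_nonzero(m!=big)/np.count_nonzero(big)
    return t
for ns in(['top'],['scene'],['top','scene']):
    r=minimize(cost,[508,-360,0],args=(ns,),method='Nelder-Mead',options=dict(initial_simplex=[[508,-360,0],[520,-360,0],[508,-345,0],[508,-360,6]],xatol=.2,fatol=1e-4))
    for H in([545.5,-11.1],[546.9,-9.3]):print(ns,r.x.round(1),round(r.fun,3),np.degrees(np.arctan2(r.x[1]-H[1],r.x[0]-H[0])).round(2))
H=np.array([546,-10.5]);a=149.1;P=H+118*u(a)-42*u(a+90);print(P)
rows([((*P,190),59,24),((*P,190),59,2)])
E
```

```text
Traceback (most recent call last):
cv2.error: OpenCV(4.12.0) :-1: error: (-5:Bad argument) in function 'fillConvexPoly'
> Overload resolution failed:
>  - fillConvexPoly() missing required argument 'color' (pos 3)
>  - fillConvexPoly() missing required argument 'color' (pos 3)
```

```bash
cat > fit.py <<'E'
from h import *
from scipy.optimize import minimize
M={}
for n,f,bx in(('top','t1.png',(400,195,462,252)),('scene','s1.png',(165,195,230,255))):
    im=cv2.imread('pics/'+f).astype(int);b,g,r=im[...,0],im[...,1],im[...,2];x0,y0,x1,y1=bx
    d=np.zeros(r.shape,np.uint8);d[y0:y1,x0:x1]=((im.max(2)<75)|((r>110)&(g<60)))[y0:y1,x0:x1];M[n]=cv2.resize(d,(2560,1600),interpolation=cv2.INTER_NEAREST)
def cost(p,ns):
    t=0
    for n in ns:
        P=[[*(p[:2]+u(p[2])*a+u(p[2]+90)*b),z] for a in(-50,50) for b in(-50,50) for z in(0,40)]
        h=cv2.convexHull((proj(n,P)*4+1.5).round().astype(np.int32).reshape(-1,1,2))
        m=np.zeros((1600,2560),np.uint8);cv2.fillConvexPoly(m,h,1);t+=np.count_nonzero(m!=M[n])/np.count_nonzero(M[n])
    return t
for ns in(['top'],['scene'],['top','scene']):
    r=minimize(cost,[508,-360,0],args=(ns,),method='Nelder-Mead',options=dict(initial_simplex=[[508,-360,0],[520,-360,0],[508,-345,0],[508,-360,6]],xatol=.2,fatol=1e-4))
    for H in([545.5,-11.1],[546.9,-9.3]):print(ns,r.x.round(1),round(r.fun,3),np.degrees(np.arctan2(r.x[1]-H[1],r.x[0]-H[0])).round(2))
H=np.array([546,-10.5]);a=149.1;P=H+118*u(a)-42*u(a+90);print(P)
rows([((*P,190),59,24)])
E
python3 fit.py
```

```text
['top'] [ 508.1 -359.8   -1.7] 0.125 -96.13
['top'] [ 508.1 -359.8   -1.7] 0.125 -96.32
['scene'] [ 506.8 -358.8   -0.7] 0.12 -96.36
['scene'] [ 506.8 -358.8   -0.7] 0.12 -96.55
['top', 'scene'] [ 5.079e+02 -3.591e+02  3.000e-01] 0.246 -96.16
['top', 'scene'] [ 5.079e+02 -3.591e+02  3.000e-01] 0.246 -96.36
[466.31707371  86.13659378]
bearing 24.34 t 0.1
[[[0.0192,-0.0213,0.0017],-1.4],[[0.0384,-0.0426,0.0034],-2.9],[[0.0576,-0.0639,0.0051],-4.3],[[0.0767,-0.0852,0.0068],-5.8],[[0.0959,-0.1065,0.0085],-7.2],[[0.1151,-0.1277,0.0102],-8.7],[[0.1343,-0.149,0.0119],-10.1],[[0.1535,-0.1703,0.0136],-11.6],[[0.1727,-0.1916,0.0153],-13.0],[[0.1918,-0.2129,0.017],-14.4],[[0.211,-0.2342,0.0187],-15.9],[[0.2302,-0.2555,0.0204],-17.3],[[0.2494,-0.2768,0.022],-18.8],[[0.2686,-0.2981,0.0237],-20.2],[[0.2878,-0.3194,0.0254],-21.7],[[0.3069,-0.3407,0.0271],-23.1],[[0.3261,-0.362,0.0288],-24.6],[[0.3453,-0.3832,0.0305],-26.0],[[0.3645,-0.4045,0.0322],-27.4],[[0.3837,-0.4258,0.0339],-28.9],[[0.4029,-0.4471,0.0356],-30.3],[[0.422,-0.4684,0.0373],-31.8],[[0.4412,-0.4897,0.039],-33.2],[[0.4604,-0.511,0.0407],-34.7]]
```

Emit:
{"name": "jog_arm", "arguments": {"deltas": [[[0.019,-0.021,0.002],-1.4],[[0.038,-0.043,0.003],-2.9],[[0.058,-0.064,0.005],-4.3],[[0.077,-0.085,0.007],-5.8],[[0.096,-0.107,0.009],-7.2],[[0.115,-0.128,0.01],-8.7],[[0.134,-0.149,0.012],-10.1],[[0.154,-0.17,0.014],-11.6],[[0.173,-0.192,0.015],-13],[[0.192,-0.213,0.017],-14.4],[[0.211,-0.234,0.019],-15.9],[[0.23,-0.256,0.02],-17.3]], "claw": 0}}

```text
time: 1.1
tcp_pos: [361.6, -240.1, 211.0]
eef_rot: [[0.747, 0.665, -0.0], [0.665, -0.747, 0.0], [-0.0, -0.0, -1.0]]
force: [1.1, 0.1, -0.8]
grip_width: 0.1
```

```bash
python3 - <<'E'
from h import *
rows([((466,86,190),59,10),((466,86,190),59,2)])
E
```

```text
bearing 41.71 t 1.1
[[[0.0295,-0.0174,0.0021],-1.7],[[0.059,-0.0348,0.0042],-3.5],[[0.0885,-0.0522,0.0063],-5.2],[[0.1179,-0.0696,0.0084],-6.9],[[0.1474,-0.087,0.0105],-8.6],[[0.1769,-0.1044,0.0126],-10.4],[[0.2064,-0.1218,0.0147],-12.1],[[0.2359,-0.1392,0.0168],-13.8],[[0.2654,-0.1566,0.0189],-15.6],[[0.2948,-0.174,0.021],-17.3],[[0.2948,-0.174,0.021],-17.3],[[0.2948,-0.174,0.021],-17.3]]
```

Emit:
{"name": "jog_arm", "arguments": {"deltas": [[[0.03,-0.017,0.002],-1.7],[[0.059,-0.035,0.004],-3.5],[[0.089,-0.052,0.006],-5.2],[[0.118,-0.07,0.008],-6.9],[[0.147,-0.087,0.011],-8.6],[[0.177,-0.104,0.013],-10.4],[[0.206,-0.122,0.015],-12.1],[[0.236,-0.139,0.017],-13.8],[[0.265,-0.157,0.019],-15.6],[[0.295,-0.174,0.021],-17.3],[[0.295,-0.174,0.021],-17.3]]}}

```text
time: 2.02
tcp_pos: [467.2, 90.6, 190.2]
eef_rot: [[0.509, 0.861, 0.0], [0.861, -0.509, 0.003], [0.002, -0.001, -1.0]]
force: [-0.7, 1.7, -0.2]
grip_width: -0.1
```

Emit:
{"name": "jog_arm", "arguments": {"deltas": [[[0,0,0.02],0],[[0,0,0.04],0],[[0,0,0.06],0],[[0,0,0.08],0],[[0,0,0.09],0],[[0,0,0.1],0],[[0,0,0.1],0]]}}

```text
time: 2.6
tcp_pos: [465.8, 84.5, 89.0]
eef_rot: [[0.516, 0.857, -0.002], [0.857, -0.516, -0.0], [-0.001, -0.002, -1.0]]
force: [-0.8, -0.8, -0.0]
grip_width: 0.3
```

```bash
python3 - <<'E'
from h import *
cv2.imwrite('pics/s2.png',cv2.resize(save('scene','s2f.png')[90:290,230:480,::-1],None,fx=3,fy=3,interpolation=cv2.INTER_CUBIC))
s=sense();print(s['tcp_pos'],s['joints'],s['force'])
E
```

```text
[466.27153069  84.7024418   90.04307116] [ 0.19822326  0.40000716 -0.5198601   2.08249435  0.29373907  0.73009871
 -1.05073982] [-0.39579628 -0.57679137  0.74253867]
```

View pics/s2.png

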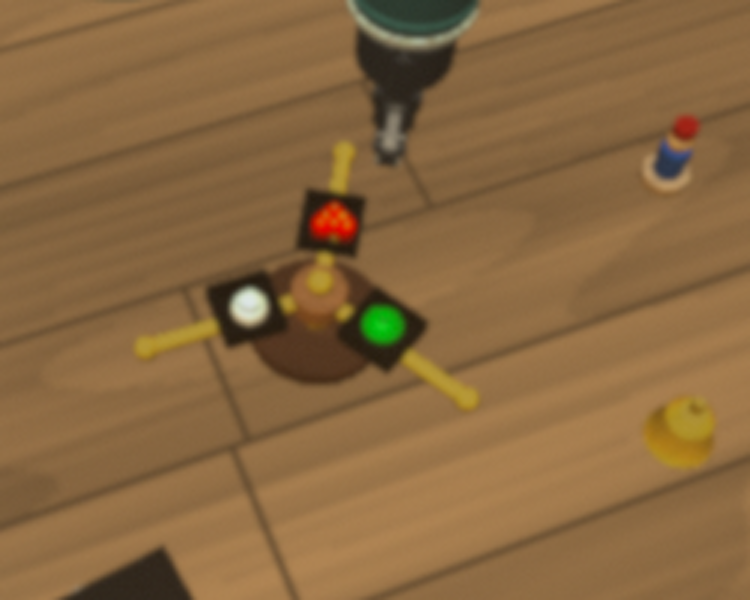

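The fingertip, at crop (388,160), is beside the heart arm on its clockwise side and clear of everything. Next I lower it and push.

Emit:
{"name": "jog_arm", "arguments": {"deltas": [[[0,0,0.02],0],[[0,0,0.04],0],[[0,0,0.052],0],[[0,0,0.052],0]]}}

```text
time: 2.98
tcp_pos: [465.8, 84.5, 37.2]
eef_rot: [[0.516, 0.857, -0.002], [0.857, -0.516, -0.0], [-0.001, -0.002, -1.0]]
force: [-0.7, -0.4, -0.5]
grip_width: 0.0
```

```bash
cat >> h.py <<'E'
H=np.array([546,-10.5])
def at(a,off=18,r=118,z=38):return (*(H+r*u(a)-off*u(a+90)),z)
def arc(a,off=18):rows([(at(x,off),x-90,1) for x in a])
E
python3 - <<'E'
from h import *
print(sense()['tcp_pos'],sense()['force'])
rows([(at(149,18),59,4)]+[(at(x),x-90,1) for x in np.arange(151.5,170,2.5)])
E
```

```text
[465.8141659   84.52832092  37.16614776] [-0.66907374 -0.41981941 -0.54006132]
bearing 58.94 t 2.9833
[[[-0.0055,-0.0001,-0.0002],-0.0],[[-0.0111,-0.0002,-0.0004],-0.0],[[-0.0166,-0.0002,-0.0006],-0.0],[[-0.0222,-0.0003,-0.0008],-0.1],[[-0.0273,-0.001,-0.0008],-2.6],[[-0.0325,-0.0014,-0.0008],-5.1],[[-0.0377,-0.0016,-0.0008],-7.6],[[-0.0429,-0.0016,-0.0008],-10.1],[[-0.0481,-0.0014,-0.0008],-12.6],[[-0.0533,-0.0009,-0.0008],-15.1],[[-0.0585,-0.0002,-0.0008],-17.6],[[-0.0636,0.0007,-0.0008],-20.1]]
```

Emit:
{"name": "jog_arm", "arguments": {"deltas": [[[-0.006,0,0],0],[[-0.011,0,0],0],[[-0.017,0,0],0],[[-0.022,0,0],0],[[-0.027,-0.001,0],-2.6],[[-0.033,-0.001,0],-5.1],[[-0.038,-0.002,0],-7.6],[[-0.043,-0.002,0],-10.1],[[-0.048,-0.001,0],-12.6],[[-0.053,-0.001,0],-15.1],[[-0.058,0,0],-17.6],[[-0.064,0.001,0],-20]]}}

```text
time: 3.98
tcp_pos: [434.4, 28.9, 38.9]
eef_rot: [[0.19, 0.982, 0.001], [0.982, -0.19, -0.0], [0.0, 0.001, -1.0]]
force: [0.8, 0.9, -0.2]
grip_width: 0.2
```

```bash
python3 - <<'E'
from h import *
save('scene','s3f.png');cv2.imwrite('pics/s3.png',cv2.resize(cv2.imread('pics/s3f.png')[90:290,230:480],None,fx=3,fy=3,interpolation=cv2.INTER_CUBIC))
arc(np.arange(172.5,201,2.5))
E
```

```text
bearing 79.18 t 4.0333
[[[-0.0053,-0.0016,0.0007],-3.3],[[-0.0105,-0.0019,0.0007],-5.8],[[-0.0157,-0.0021,0.0007],-8.3],[[-0.0209,-0.002,0.0007],-10.8],[[-0.0261,-0.0017,0.0007],-13.3],[[-0.0313,-0.0012,0.0007],-15.8],[[-0.0364,-0.0004,0.0007],-18.3],[[-0.0416,0.0006,0.0007],-20.8],[[-0.0466,0.0018,0.0007],-23.3],[[-0.0516,0.0032,0.0007],-25.8],[[-0.0566,0.0049,0.0007],-28.3],[[-0.0614,0.0067,0.0007],-30.8]]
```

View pics/s3.png

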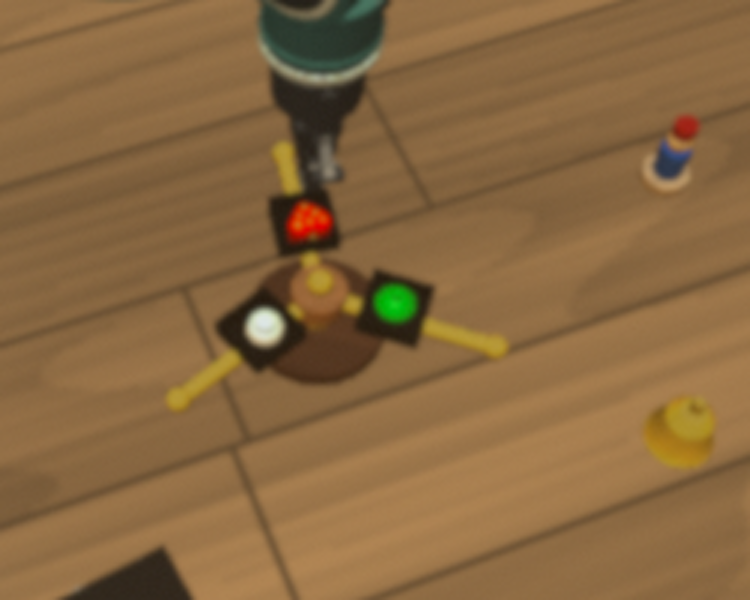

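The wheel turns and the finger rides on the bare bar; the heart end is now at crop (284,152), the snowman's at (177,400) and the bauble's at (497,346). I keep pushing.

Emit:
{"name": "jog_arm", "arguments": {"deltas": [[[-0.005,-0.001,0],-3],[[-0.01,-0.002,0],-5.5],[[-0.016,-0.002,0],-8],[[-0.021,-0.002,0],-10.5],[[-0.026,-0.002,0],-13],[[-0.031,-0.001,0],-15.5],[[-0.036,0,0],-18],[[-0.042,0.001,0],-20.5],[[-0.047,0.002,0],-23],[[-0.052,0.003,0],-25.5],[[-0.057,0.005,0],-28],[[-0.061,0.007,0],-30.5]]}}

```text
time: 5.03
tcp_pos: [429.3, -32.5, 38.6]
eef_rot: [[-0.333, 0.943, 0.0], [0.943, 0.333, -0.0], [-0.0, -0.0, -1.0]]
force: [-1.0, 0.9, 0.5]
grip_width: -0.0
```

```bash
python3 - <<'E'
from h import *
E=pix2w('scene',[(230+284/3,90+152/3),(230+177/3,90+400/3),(230+497/3,90+346/3)],50)[:,:2]-H
print(np.degrees(np.arctan2(E[:,1],E[:,0])))
print(sense()['tcp_pos'],sense()['joints'])
arc(np.arange(202.5,231,2.5))
E
```

```text
[168.32419133 -69.63841985  50.09968594]
[429.28174801 -32.51533052  38.6036999 ] [ 0.58764196  0.48272966 -0.67831311  2.20132018  0.52617378  0.61973737
 -0.13405764]
bearing 109.47 t 5.0333
[[[-0.0064,-0.0014,0.0006],-3.0],[[-0.0116,-0.0018,0.0006],-5.5],[[-0.0168,-0.002,0.0006],-8.0],[[-0.022,-0.0019,0.0006],-10.5],[[-0.0272,-0.0016,0.0006],-13.0],[[-0.0324,-0.0011,0.0006],-15.5],[[-0.0376,-0.0004,0.0006],-18.0],[[-0.0427,0.0006,0.0006],-20.5],[[-0.0477,0.0017,0.0006],-23.0],[[-0.0528,0.0031,0.0006],-25.5],[[-0.0577,0.0048,0.0006],-28.0],[[-0.0626,0.0066,0.0006],-30.5]]
```

Emit:
{"name": "jog_arm", "arguments": {"deltas": [[[-0.006,-0.001,0],-3],[[-0.012,-0.002,0],-5.5],[[-0.017,-0.002,0],-8],[[-0.022,-0.002,0],-10.5],[[-0.027,-0.002,0],-13],[[-0.032,-0.001,0],-15.5],[[-0.038,0,0],-18],[[-0.043,0.001,0],-20.5],[[-0.048,0.002,0],-23],[[-0.053,0.003,0],-25.5],[[-0.058,0.005,0],-28],[[-0.063,0.007,0],-30.5]]}}

```text
time: 6.03
tcp_pos: [456.8, -89.6, 38.6]
eef_rot: [[-0.766, 0.643, -0.0], [0.643, 0.766, -0.001], [-0.0, -0.001, -1.0]]
force: [-2.1, 0.7, 0.7]
grip_width: 0.1
```

```bash
python3 - <<'E'
from h import *
print(sense()['tcp_pos'],sense()['joints'])
arc(list(np.arange(232.5,255,2.5))+[256.5,258,259])
E
```

```text
[456.81570199 -89.59707924  38.55968173] [ 0.78050879  0.57088408 -0.78578781  2.11770702  0.63441228  0.70215967
  0.44070981]
bearing 139.97 t 6.0333
[[[-0.0046,-0.0008,0.0006],-2.5],[[-0.0098,-0.0012,0.0006],-5.0],[[-0.015,-0.0014,0.0006],-7.5],[[-0.0202,-0.0014,0.0006],-10.0],[[-0.0254,-0.0012,0.0006],-12.5],[[-0.0306,-0.0007,0.0006],-15.0],[[-0.0358,-0.0,0.0006],-17.5],[[-0.0409,0.0009,0.0006],-20.0],[[-0.046,0.002,0.0006],-22.5],[[-0.054,0.0043,0.0006],-26.5],[[-0.057,0.0053,0.0006],-28.0],[[-0.0589,0.006,0.0006],-29.0]]
```

Emit:
{"name": "jog_arm", "arguments": {"deltas": [[[-0.005,-0.001,0],-2.5],[[-0.01,-0.001,0],-5],[[-0.015,-0.001,0],-7.5],[[-0.02,-0.001,0],-10],[[-0.025,-0.001,0],-12.5],[[-0.031,-0.001,0],-15],[[-0.036,0,0],-17.5],[[-0.041,0.001,0],-20],[[-0.046,0.002,0],-22.5],[[-0.051,0.004,0],-25],[[-0.055,0.005,0],-27],[[-0.057,0.005,0],-28]]}}

```text
time: 7.03
tcp_pos: [504.1, -122.3, 38.5]
eef_rot: [[-0.978, 0.209, 0.0], [0.209, 0.978, -0.0], [-0.0, -0.0, -1.0]]
force: [-0.8, 1.0, -0.5]
grip_width: -0.2
```

```bash
python3 - <<'E'
from h import *
for n in('top','scene'):save(n,n+'4.png')
a=cv2.imread('pics/top4.png')[130:270,180:400];b=cv2.imread('pics/scene4.png')[120:260,230:450]
cv2.imwrite('pics/c4.png',np.hstack([cv2.resize(i,None,fx=1.8*2,fy=1.8*2,interpolation=cv2.INTER_CUBIC)[:,:] for i in(a,)]))
cv2.imwrite('pics/d4.png',cv2.resize(b,None,fx=3.6,fy=3.6,interpolation=cv2.INTER_CUBIC))
print(sense()['tcp_pos'],sense()['joints'])
E
```

```text
[ 503.8384062  -122.18911277   38.39407983] [ 0.86422903  0.68776387 -0.87271551  1.99001951  0.73351093  0.81320819
  0.92450693]
```

View pics/c4.png

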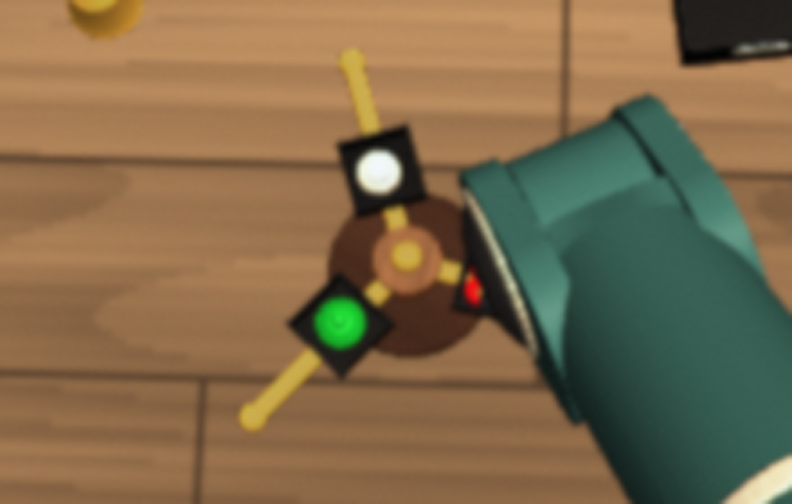

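View pics/d4.png

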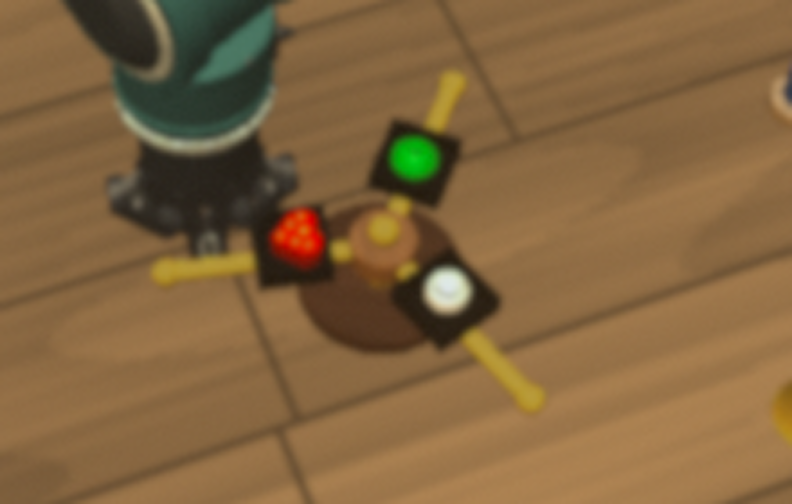

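In the top crop the snowman end is at (351,60) and the bauble end at (252,417). In the scene crop the heart end is at (163,271), the bauble's at (453,82) and the snowman's at (533,399). The heart arm is nearly on target.

```bash
cat >> h.py <<'E'
def fitw(n,ends,H0=(546,-10.5)):
    """ends {k:(u,v)}, k=0 heart,1 snowman(+120),2 bauble(-120): rigid fit -> angle with hub free, hub, angle with hub fixed"""
    k=np.array(list(ends));W=pix2w(n,list(ends.values()),50)[:,:2];z=W[:,0]+1j*W[:,1];m=150*np.exp(1j*np.radians(120*k))
    c=((z-z.mean())*(m-m.mean()).conj()).sum();R=c/abs(c);h=(z-R*m).mean()
    f=((z-complex(*H0))*m.conj()).sum();d=lambda q:(np.degrees(np.angle(q))%360).round(2)
    print(n,'free',d(R),'hub',np.round([h.real,h.imag],1),'fixed',d(f))
E
python3 - <<'E'
from h import *
t=lambda p,x,y:((p[0]+.5)/3.6-.5+x,(p[1]+.5)/3.6-.5+y)
fitw('top',{0:(260,254),1:(353,205),2:(267,152)});fitw('scene',{0:(344,141),1:(279,205),2:(385,223)})
fitw('top',{1:t((351,60),180,130),2:t((252,417),180,130)})
fitw('scene',{0:t((163,271),230,120),1:t((533,399),230,120),2:t((453,82),230,120)})
p=np.array(sense()['tcp_pos'])[:2];v=p-H;r=np.hypot(*v);print('from finger',np.degrees(np.arctan2(v[1],v[0])+np.arcsin(18/r))%360,r)
E
```

```text
top free 149.16 hub [545.5 -11.1] fixed 149.16
scene free 148.58 hub [546.9  -9.3] fixed 148.58
top free 257.52 hub [548.1  -9.4] fixed 257.18
scene free 257.39 hub [545.6  -8.7] fixed 257.39
from finger 257.9908778190669 119.38198315763269
```

```bash
python3 - <<'E'
from h import *
arc([259.2,260.4,261.6,262.6,263.5,264.2])
E
```

```text
bearing 167.87 t 7.1333
[[[-0.0025,-0.0003,0.0004],-1.3],[[-0.005,-0.0006,0.0004],-2.5],[[-0.0075,-0.0009,0.0004],-3.7],[[-0.0095,-0.001,0.0004],-4.7],[[-0.0114,-0.0011,0.0004],-5.6],[[-0.0129,-0.0012,0.0004],-6.3]]
```

Push the last 6°, back off, lift and move clear of the view.

Emit:
{"name": "jog_arm", "arguments": {"deltas": [[[-0.0025,0,0],-1.3],[[-0.005,-0.0005,0],-2.5],[[-0.0075,-0.001,0],-3.7],[[-0.0095,-0.001,0],-4.7],[[-0.0115,-0.001,0],-5.6],[[-0.013,-0.001,0],-6.3],[[-0.013,-0.001,0],-6.3],[[-0.013,-0.001,0],-6.3]]}}

```text
time: 7.8
tcp_pos: [516.5, -125.5, 38.3]
eef_rot: [[-0.995, 0.101, 0.0], [0.101, 0.995, 0.0], [-0.0, 0.0, -1.0]]
force: [0.7, 0.2, -0.4]
grip_width: -0.0
```

Emit:
{"name": "jog_arm", "arguments": {"deltas": [[[0.008,0,0],0],[[0.018,0,0],0],[[0.028,0,0],0],[[0.03,0,0],0],[[0.03,0,-0.025],0],[[0.03,0,-0.05],0],[[0.03,0,-0.08],0],[[0.03,0,-0.11],0],[[0.03,0,-0.14],0],[[0.03,0,-0.16],0],[[0.03,0,-0.17],0]]}}

```text
time: 8.72
tcp_pos: [487.0, -122.6, 210.6]
eef_rot: [[-0.995, 0.101, 0.002], [0.101, 0.995, -0.002], [-0.002, -0.002, -1.0]]
force: [0.7, 0.1, 1.1]
grip_width: -0.2
```

```bash
python3 - <<'E'
from h import *
rows([((300,-420,215),174,11),((300,-420,215),174,1)])
E
```

```text
bearing 174.23 t 8.7167
[[[0.0142,-0.0286,-0.0004],0.0],[[0.0284,-0.0572,-0.0008],0.0],[[0.0426,-0.0858,-0.0012],0.1],[[0.0568,-0.1144,-0.0016],0.1],[[0.071,-0.143,-0.002],0.1],[[0.0852,-0.1716,-0.0024],0.1],[[0.0993,-0.2002,-0.0028],0.1],[[0.1135,-0.2288,-0.0032],0.2],[[0.1277,-0.2575,-0.0036],0.2],[[0.1419,-0.2861,-0.004],0.2],[[0.1561,-0.3147,-0.0044],0.2],[[0.1561,-0.3147,-0.0044],0.2]]
```

Emit:
{"name": "jog_arm", "arguments": {"deltas": [[[0.014,-0.028,0],0],[[0.028,-0.057,0],0],[[0.043,-0.086,0],0],[[0.057,-0.114,0],0],[[0.071,-0.143,0],0],[[0.085,-0.172,0],0],[[0.099,-0.2,0],0],[[0.114,-0.229,0],0],[[0.128,-0.257,0],0],[[0.142,-0.286,0],0],[[0.15,-0.3,0],0],[[0.15,-0.3,0],0]]}}

```text
time: 9.72
tcp_pos: [304.2, -408.7, 207.3]
eef_rot: [[-0.994, 0.106, -0.001], [0.106, 0.994, 0.001], [0.001, 0.001, -1.0]]
force: [-0.2, 0.1, -0.2]
grip_width: 0.3
```

```bash
python3 - <<'E'
from h import *
for n in('top','scene'):save(n,n+'5.png')
cv2.imwrite('pics/c5.png',cv2.resize(cv2.imread('pics/top5.png')[120:270,240:460],None,fx=3.6,fy=3.6,interpolation=cv2.INTER_CUBIC))
cv2.imwrite('pics/d5.png',cv2.resize(cv2.imread('pics/scene5.png')[120:270,180:400],None,fx=3.6,fy=3.6,interpolation=cv2.INTER_CUBIC))
E
```

```text
(no output)
```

View pics/c5.png

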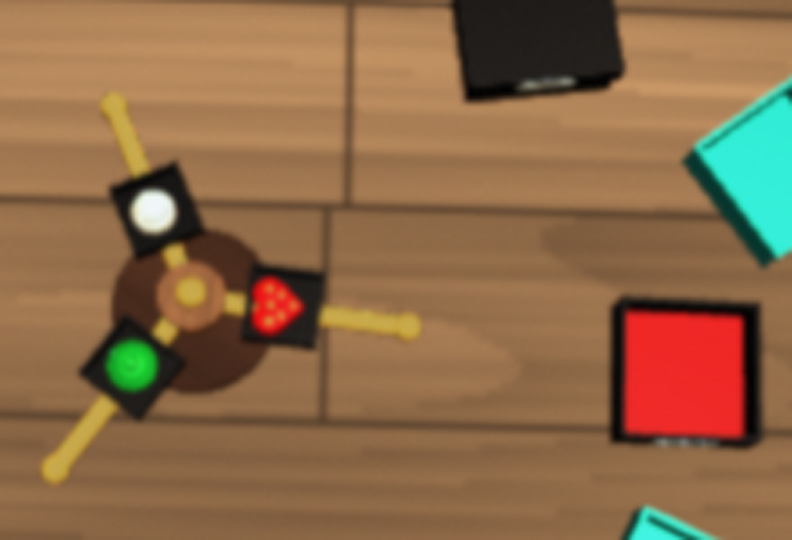

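View pics/d5.png

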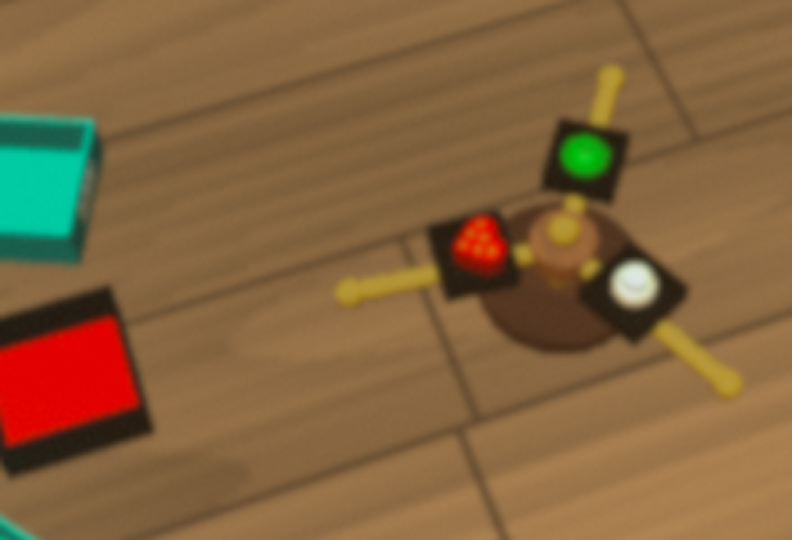

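Top crop: heart end (409,326), snowman (113,104), bauble (54,468), box centre about (685,371). Scene crop: heart end (348,292), bauble (611,77), snowman (733,383). All ornaments are still in their trays, and the arm points towards the box.

```bash
python3 - <<'E'
from h import *
t=lambda p,x,y:((p[0]+.5)/3.6-.5+x,(p[1]+.5)/3.6-.5+y)
fitw('top',{0:t((409,326),240,120),1:t((113,104),240,120),2:t((54,468),240,120)})
fitw('scene',{0:t((348,292),180,120),1:t((733,383),180,120),2:t((611,77),180,120)})
# box rim corners (outer), top view, z=40 and red-floor quad
P=pix2w('top',[t(p,240,120) for p in((616,297),(759,304),(758,441),(612,438))],40);print(P.round(1)[:,:2].tolist(),P.mean(0))
E
sed -i "s/t1.png/top5.png/;s/s1.png/scene5.png/;s/^rows.*//" fit.py; python3 fit.py
```

```text
top free 263.67 hub [547.8 -10.1] fixed 263.67
scene free 263.93 hub [546.   -8.1] fixed 263.93
[[557.2, -306.7], [554.8, -408.7], [457.6, -405.2], [457.6, -302.6]] [ 506.81284311 -355.81324406   40.        ]
['top'] [ 508.1 -359.8   -1.7] 0.114 -96.13
['top'] [ 508.1 -359.8   -1.7] 0.114 -96.32
['scene'] [ 5.064e+02 -3.588e+02  2.000e-01] 0.121 -96.41
['scene'] [ 5.064e+02 -3.588e+02  2.000e-01] 0.121 -96.61
['top', 'scene'] [ 5.078e+02 -3.587e+02 -3.000e-01] 0.239 -96.19
['top', 'scene'] [ 5.078e+02 -3.587e+02 -3.000e-01] 0.239 -96.39
[466.31707371  86.13659378]
```

```bash
python3 -c "
from rig import *
s=sense();print(s['time'],abs(s['joint_vel']).max() if hasattr(s['joint_vel'],'max') else max(map(abs,s['joint_vel'])));print(close_job())"
```

```text
9.8167 0.023601975443951685
the job is handed in; nothing more can be done
None
```

I turned the wheel about 115° anticlockwise by pushing the bare part of the heart's arm with the shut fingertips. Then I backed the hand off, lifted it clear and handed the job in at 9.8 s.

- **Aim:** the last pictures put the heart arm at 263.7° (top camera) and 263.9° (scene camera). The bearing from the spindle to the middle of the gift box comes out between 263.4° and 263.9°, depending on the camera and hub estimate, with 263.6° as my best value. So the arm points at the box to within about 0.5°, which is as closely as the cameras can tell.
- **Everything else:** the heart, snowman and bauble are still in their trays, and the box fit gives the same place before and after, to within a millimetre. I did not re-measure the closed box, bell and figurine, but the hand never worked near them.
- **Forces:** the readings at the end of each move stayed at about 2 N or less.
- **Disagreement:** the two cameras' hub estimates differ by about 2 mm, which is within the stated calibration error.

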